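# Check a clay-press screw with its pitch comb

### The job

Check the clay press's screw with the blue-tongued pitch comb: lift it out of its wooden rest and lay it flat on the stand's ledge, clear of the screw, and let go. Then take hold of it again and gently slide its teeth square and fully home into the screw's threads, let go, and press on it lightly once more to check that it sits flat without shifting. Leave it seated there and leave the orange-tongued comb, the glaze jar and the bowl where they are.

Things in the scene. Friction and masses are not known exactly. Their poses are not given: they have to be found in the camera images.
- comb_center (a point): Centre of the head of the comb to use: T-shaped flat leaf 10 mm thick, 90 g, aluminium head 24 (x) by 108 (y), blue tongue behind (-x). 9 teeth point 6 mm to +x at y = 0, +-12 .. +-48; tips at x = 18, back edge at -12. z up. Starts flat in a rest that boxes in the tongue: grip it across the head (30 mm over teeth and back), 42 mm to either side of the middle.
- comb_tongue (a point): Centre of the same comb's blue tongue: 24 mm wide (y), 10 mm thick, 55 mm long (x), running back (-x) from the middle of the head. This point lies 39.5 mm behind comb_center, same axes. Out of the rest, the tongue can be gripped across its 24 mm.
- rest_a: One of two like fixed wooden rests; either comb may be in either. Origin on the bench under that comb's head centre, x the way its teeth point. The leaf lies on a bar 36 mm wide (y), top 35 mm up, x = -72 to 6 mm; walls by the tongue (x = -73 to -14, y within 18) rise to 57 mm with 1 to 2 mm play: lift straight up 30 mm. Base plate 8 mm high, x = -90 to 20, y = +-60.
- rest_b: The other wooden rest, the same in every size.
- stand: Fixed gauging stand, base 160 (x) by 250 mm (y), origin at the centre of its underside. x points from the ledge to the screw, y along the screw. Wooden ledge: flat top 35 mm above the bench, x = -80 to 20 mm, y = +-95 mm. Blocks at y = +-114 mm (x = 20 to 70, 70 mm high) hold the screw. Nothing on it moves.
- screw_mid (a point): Middle of the steel screw's axis, 40 mm above the bench, axes as the stand. Screw along y, outer diameter 44 mm (crests face the ledge 22 mm from the axis), thread 6 mm deep, pitch 12 mm, parallel rings: crest centres at y = 0, +-12 .. +-96 mm, groove centres at y = +-6, +-18 .. mm.
- home (a point): A place of comb_center when the comb is fully home in the threads: x = 11, y = 6, z = 40 mm in the stand's frame, same axes; whole pitches of 12 mm along y serve as well. With teeth on crests it stops 6 mm short in x. Home, the teeth have 0.6 mm side play; pushed in within about 3 mm of a groove they centre themselves.
- fine_comb_center (a point): Centre of the head of the other comb: the same leaf with an orange tongue but 12 teeth 9 mm apart, which does not fit this screw. It lies in the other rest; leave it alone.
- glaze_jar_center (a point): Middle of a glaze jar with red cap, diameter 64 mm, 75 mm high, loose on the bench; leave it alone.
- blue_bowl_center (a point): Middle of a small blue ceramic bowl, rim diameter 100 mm, 45 mm high, loose on the bench; leave it alone.
Things that resemble listed ones, but are neither listed nor needed, are in the scene too. Leave any green or yellow look-alike of the part that bears comb_center alone.

How it is judged:
By the outcome, as a careful person would: the job done as asked, in the order asked, and still so for the second after the job is handed in, with the robot touching nothing.
It also fails if it takes over 72 s, if anything falls off the work surface, if the arm or the gripper's body presses on something with over 40 N, if the wrist force passes 120 N, or if a joint passes its speed limit or range.

### The arm

A 6-joint arm with a two-finger parallel gripper is mounted at the origin on the work surface. World frame = base frame: x ahead of the robot, y to its left, z up, the work surface at z = 0. Lengths are in m, angles in rad, forces in N, time in s.
With the tool pointing down it reaches from about 0.3 to 0.75 m from the base axis. Payload 8.5 kg.
Tool frame: the origin (TCP) lies midway between the tips of the shut fingers; the grasp point (between the pads) lies bot.hold_point_z behind it (bot.hold_point_z is the distance from the TCP to the grasp point, in m); z points along the fingers, y is the line along which they close (so a half turn about z gives the same grasp; the last joint's range is limited). The gripper opens to 88 mm and grips with 3 to 60 N. Pads are 18 mm wide; open, the fingers measure 123 mm over their backs; the gripper's body (75 mm by 187 mm) begins 45 mm behind the grasp point.
Start: joints at [-1.429, 0.381, 1.297, -0, 1.464, -0.215], TCP at [0.192, -0.515, 0.239] pointing down, gripper open.
Joint ranges: [-3.11, 3.11], [-0.89, 2.33], [0.22, 2.48], [-1.42, 4.56], [0.17, 2.85], [-2.88, 2.88]. Speed limits (rad/s): [2.39, 2.39, 3.14, 3.14, 3.14, 3.14].

### API

Orientations are given as [roll, pitch, yaw] about the fixed x, y, z axes, in that order (R = Rz(yaw) Ry(pitch) Rx(roll)).
In Python, from station import monitor, snapshot, bot gives the robot as it stands.
- The arm moves only by the shell command python3 -m jog 'ROWS' [FORCE]. ROWS is JSON, a list of rows, each a list of 7 numbers: the shift along the tool's x, y, z normalised to -1 to 1, where 1 is 80 cm, then the turn, a rotation vector about the tool's x, y, z normalised to -1 to 1, where 1 is 30 degrees, then the gripper's target within -1 to 1 (fully open at 1, half-way at 0, shut at -1). In form: [[tx, ty, tz, rx, ry, rz, grip], ...]. A call has 1 to 12 rows; each row is the pose to reach, as a shift and turn from the pose commanded when the call began, along the tool's axes at that moment; what a row does not reach only later rows make up. A row lasts 1/10 s, in which the tool goes at most 50 mm and 8.59 degrees, less where a joint would pass 70% of its speed; a pose out of reach is approached as far as the arm can. A call with a number of a shift or a turn outside -1 to 1 is refused whole. A call with a gripper value outside its range is refused whole. The fingers move at their own pace and stop on an object; FORCE is the grip in N (left out, the last holds). Time passes only in rows, so rows that repeat a pose let the fingers close. It gives the time, the measured TCP pose, the force, the opening and the grip force at its end, in the units of the state.
- monitor.get_state(): the state, without advancing time (a new reading comes with each control period).
- snapshot(name): name is "scene" or "top" or "wrist"; returns a dict with "pixels" (400x640x3 uint8, blue, green, red), "fx", "fy", "cx", "cy" (pixels), "camera_from_world" (4x4, takes a point from world to camera coordinates); the wrist camera has in their place "hand_eye" (4x4, takes a point from camera to tool coordinates, whose origin is the TCP and whose axes are the flange's). Camera axes: x right, y down, z forward; pixel columns grow to the right and rows downward; lengths in m; the calibration is good to about 2 mm. A picture is of the moment at which its call begins: read the wrist's pose just before it. There is no depth.
- bot.sign_off(): hands the job in; it is judged then, once.
The state is a dict: "clock": time; "qpos": joint angles; "dq": joint speeds; "joint_torque": joint torques, N m; "ee_pos": TCP position; "eef_rot": TCP orientation; "force": force on the tool from outside, world axes, zero at the start; "moment": the same for the moment, N m; "grip_width": opening from 0.0 (shut) to 1.0 (fully open); "finger_force": force on a finger pad.
Only numpy, scipy, OpenCV 4.12 (cv2) and the standard library are available. Lean on these libraries where they do the work, as an engineer would, in place of code of your own. Each camera call takes 0.05 s, during which the arm holds its last target. There are 200 camera calls.

## Working session

There is one attempt and no reset: what is moved stays moved. The work goes in short steps, Python scripts to look and compute and a shell command to move; the robot and the scene stay as the last step left them, time stands still between calls to the robot, and variables do not carry over. Pictures are saved under pics/ and viewed, at most 10 in all, crops included, and the job is handed in when it is done.

```bash
mkdir -p pics; ls; python3 - <<'E'
from station import monitor, snapshot, bot
import cv2,numpy as np
print(monitor.get_state()); print(bot.hold_point_z)
for n in ("scene","top"):
    s=snapshot(n); cv2.imwrite(f"pics/{n}0.png",s["pixels"]); print(n,s["fx"],s["fy"],s["cx"],s["cy"],np.round(s["camera_from_world"],4).tolist())
E
```

```text
pics
{'clock': 0.0, 'qpos': array([-1.42929036e+00,  3.81210452e-01,  1.29825664e+00,  8.51637941e-06,
        1.46355549e+00, -2.15320139e-01]), 'dq': array([ 0.00019592, -0.00062436,  0.00022472,  0.00118153, -0.00071637,
       -0.00151615]), 'joint_torque': array([ 2.45672054e-03, -4.37924016e+01, -2.24556345e+01,  7.14449259e-02,
        3.52598133e-02, -1.35465880e-04]), 'ee_pos': array([ 0.19206682, -0.51508747,  0.23813139]), 'eef_rot': array([-3.14019756e+00, -3.13788886e-04,  3.56824972e-01]), 'force': array([-0.22384062,  0.45339396, -0.20555969]), 'moment': array([0.03241151, 0.0076395 , 0.01079885]), 'finger_force': 0.0, 'grip_width': 0.99860515892525}
0.0187
scene 415.5747680136613 415.5747680136613 321.9986436312974 195.2889102599436 [[0.3418, 0.9397, 0.0099, -0.1559], [0.5114, -0.1771, -0.8409, -0.2562], [-0.7885, 0.2925, -0.5411, 1.5085], [0.0, 0.0, 0.0, 1.0]]
top 514.8393862684815 514.8393862684815 323.1940217015616 195.19263627034866 [[0.0622, -0.9981, -0.0039, -0.0707], [-0.9757, -0.06, -0.2106, 0.5716], [0.21, 0.0169, -0.9776, 1.1609], [0.0, 0.0, 0.0, 1.0]]
```

View pics/top0.png

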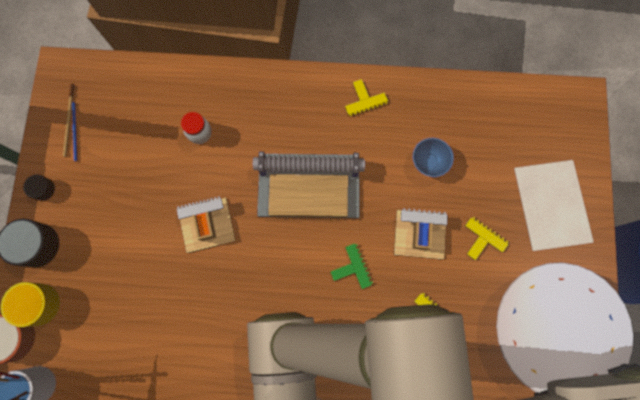

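View pics/scene0.png

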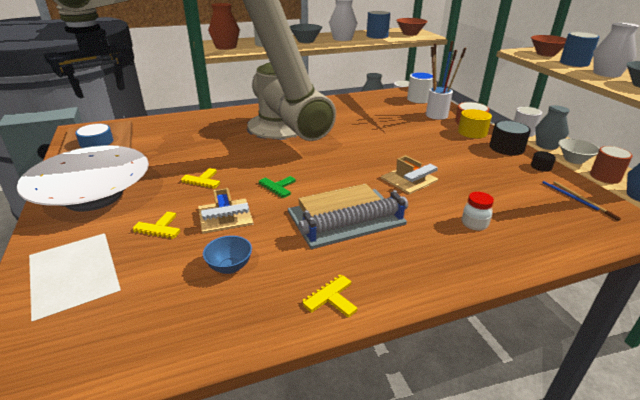

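The top view shows the blue comb in the right rest (head about (425,217), teeth up the image), the orange comb at (201,211), the stand at (309,188) with the screw at row 163, the bowl at (433,157) and the jar at (195,127). Next I'll enlarge the stand and the blue comb.

```bash
python3 - <<'E'
import cv2
i=cv2.imread("pics/top0.png")[140:265,240:460]
cv2.imwrite("pics/crop0.png",cv2.resize(i,None,fx=3.6,fy=3.6,interpolation=cv2.INTER_CUBIC))
E
cat > h.py <<'E'
from station import monitor, snapshot, bot
import cv2, numpy as np
from scipy.spatial.transform import Rotation as R
def tool(st=None):
    st=st or monitor.get_state(); T=np.eye(4)
    T[:3,:3]=R.from_euler('xyz',st['eef_rot']).as_matrix(); T[:3,3]=st['ee_pos']; return T
def shot(name,path=None):
    T=tool(); s=snapshot(name)
    s['wc']=T@s['hand_eye'] if name=='wrist' else np.linalg.inv(s['camera_from_world'])
    if path: cv2.imwrite(path,s['pixels'])
    return s
def onplane(s,uv,z):
    d=s['wc'][:3,:3]@[(uv[0]-s['cx'])/s['fx'],(uv[1]-s['cy'])/s['fy'],1]; o=s['wc'][:3,3]
    return o+d*(z-o[2])/d[2]
def proj(s,p):
    c=np.linalg.inv(s['wc'])@np.r_[p,1]; return [s['fx']*c[0]/c[2]+s['cx'],s['fy']*c[1]/c[2]+s['cy']]
def rows(target_pos,yaw,T=None):
    """shift (units of .8 m) and rotvec (units of 30 deg) to the pose, tool straight down"""
    T=tool() if T is None else T
    Rt=R.from_euler('xyz',[np.pi,0,yaw]).as_matrix()
    print('shift',np.round(T[:3,:3].T@(np.array(target_pos)-T[:3,3])/.8,4),'turn',np.round(R.from_matrix(T[:3,:3].T@Rt).as_rotvec()/np.radians(30),4))
E
```

```text
(no output)
```

View pics/crop0.png

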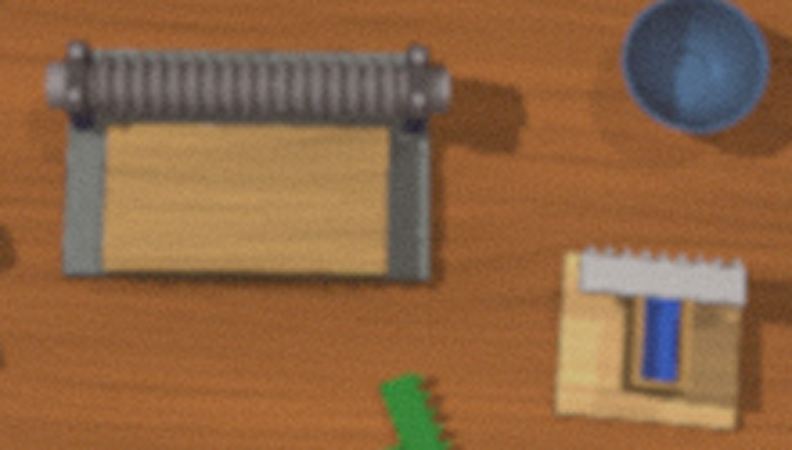

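The crop shows the ledge's rear corners at about (103,273) and (388,273) and its front ones at (107,124) and (390,124). The comb head's rear corners are at about (581,288) and (744,304), with the tongue at (662,340).

```bash
python3 - <<'E'
from h import *
s=shot('top')
P=lambda u,v,z: onplane(s,((u+.5)/3.6-.5+240,(v+.5)/3.6-.5+140),z)
for n,u,v,z in [("ledgeRL",103,273,.035),("ledgeRR",388,273,.035),("ledgeFL",107,124,.035),("ledgeFR",390,124,.035),("baseL",64,275,.0),("baseR",429,277,.0),("headbackL",581,290,.045),("headbackR",744,305,.045),("toothL",583,260,.045),("toothR",745,270,.045),("tongueEndL",641,381,.045),("tongueEndR",682,384,.045),("screwL",97,85,.06),("screwR",400,88,.06)]:
    print(n,np.round(P(u,v,z),4))
E
```

```text
ledgeRL [0.5225 0.0939 0.035 ]
ledgeRR [ 0.5342 -0.096   0.035 ]
ledgeFL [0.625  0.0999 0.035 ]
ledgeFR [ 0.6368 -0.092   0.035 ]
baseL [0.5253 0.1249 0.    ]
baseR [ 0.5394 -0.1254  0.    ]
headbackL [ 0.5289 -0.2235  0.045 ]
headbackR [ 0.5255 -0.331   0.045 ]
toothL [ 0.5491 -0.2242  0.045 ]
toothR [ 0.549  -0.3313  0.045 ]
tongueEndL [ 0.4711 -0.2644  0.045 ]
tongueEndR [ 0.4708 -0.2912  0.045 ]
screwL [0.6452 0.1057 0.06  ]
screwR [ 0.6555 -0.0966  0.06  ]
```

```bash
python3 - <<'E'
from h import *
rows([.50,-.265,.20],np.pi/2-.02)
E
```

```text
shift [ 0.4699 -0.1585  0.0481] turn [-1.5000e-03 -1.5000e-03 -2.2804e+00]
```

```bash
python3 -m jog '[[0.47,-0.158,0.048,0,0,-1,1],[0.47,-0.158,0.048,0,0,-1,1],[0.47,-0.158,0.048,0,0,-1,1],[0.47,-0.158,0.048,0,0,-1,1],[0.47,-0.158,0.048,0,0,-1,1],[0.47,-0.158,0.048,0,0,-1,1],[0.47,-0.158,0.048,0,0,-1,1],[0.47,-0.158,0.048,0,0,-1,1],[0.47,-0.158,0.048,0,0,-1,1]]'
python3 -m jog '[[0,0,0,0,0,-1,1],[0,0,0,0,0,-1,1],[0,0,0,0,0,-1,1],[0,0,0,0,0,-1,1]]'
python3 -m jog '[[0,0,0,0,0,-0.28,1],[0,0,0,0,0,-0.28,1],[0,0,0,0,0,-0.28,1]]'
python3 -c "
from h import *
s=shot('wrist','pics/w1.png'); print(s['fx'],np.round(s['hand_eye'],3).tolist()); print(proj(s,[.539,-.2775,.045]))"
```

```text
clock: 1.05
ee_pos: [0.5032, -0.2616, 0.1993]
eef_rot: [-3.14, -0.001, 0.886]
force: [-0.2, -0.1, -0.3]
grip_width: 1.005
finger_force: 0.0
clock: 1.45
ee_pos: [0.4998, -0.266, 0.2002]
eef_rot: [-3.141, -0.0, 1.409]
force: [0.2, 0.1, -0.4]
grip_width: 1.0
finger_force: 0.0
clock: 1.75
ee_pos: [0.5, -0.2659, 0.2003]
eef_rot: [-3.141, -0.0, 1.546]
force: [-0.1, -0.1, -0.1]
grip_width: 1.005
finger_force: 0.0
344.135975088976 [[0.001, -0.955, -0.297, 0.077], [1.0, 0.001, -0.001, 0.001], [0.001, -0.297, 0.955, -0.146], [0.0, 0.0, 0.0, 1.0]]
[np.float64(370.65319284663383), np.float64(194.20485714359907)]
```

View pics/w1.png

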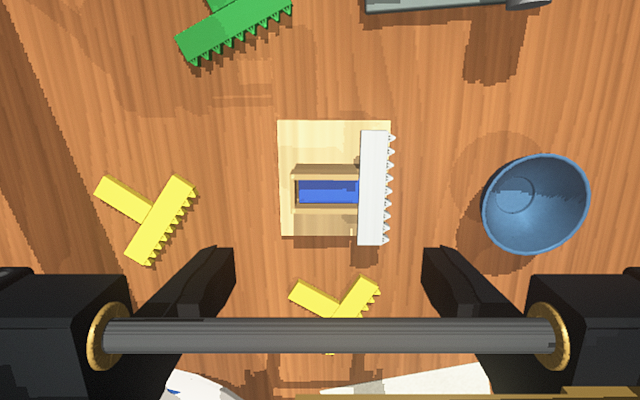

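In the wrist view the blue comb's head has corners at about (360.5,129.5), (388.5,130.5), (386,245) and (357.5,245). Its tongue is at (328,192), and the bowl at (537,203) is well clear.

```bash
python3 - <<'E'
from h import *
s=shot('wrist')
# refine head outline: white-ish pixels
p=s['pixels'].astype(int); m=((p.min(2)>165)&(p.max(2)-p.min(2)<30)).astype(np.uint8); m[:,:345]=0;m[:,400:]=0;m[:115]=0;m[255:]=0
m=cv2.morphologyEx(m,cv2.MORPH_OPEN,np.ones((11,11)))
r=cv2.minAreaRect(cv2.findNonZero(m)); b=cv2.boxPoints(r); print(r,m.sum())
for q in list(b)+[r[0]]+[(360.5,129.5),(388.5,130.5),(386,245),(357.5,245)]: print(np.round(q,1),np.round(onplane(s,q,.045),4))
E
```

```text
((371.6009521484375, 187.20228576660156), (27.675464630126953, 115.05453491210938), 3.2154836654663086) 3059
[354.6 243.9] [ 0.5244 -0.3265  0.045 ]
[361. 129.] [ 0.53   -0.2188  0.045 ]
[388.6 130.5] [ 0.5538 -0.2206  0.045 ]
[382.2 245.4] [ 0.5508 -0.3287  0.045 ]
[371.6 187.2] [ 0.5399 -0.2709  0.045 ]
[360.5 129.5] [ 0.5296 -0.2192  0.045 ]
[388.5 130.5] [ 0.5537 -0.2206  0.045 ]
[386 245] [ 0.5544 -0.3283  0.045 ]
[357.5 245. ] [ 0.5272 -0.3277  0.045 ]
```

```bash
python3 - <<'E'
from h import *
rows([.543,-.2345,.10],np.pi/2-.012)
rows([.543,-.2345,.037],np.pi/2-.012)
E
```

```text
shift [0.0403 0.0527 0.1254] turn [-0.0003 -0.0002 -0.0215]
shift [0.0403 0.0527 0.2041] turn [-0.0003 -0.0002 -0.0215]
```

```bash
python3 -m jog '[[0.0403,0.0527,0.1,0,0,-0.02,0.3],[0.0403,0.0527,0.1,0,0,-0.02,0.3],[0.0403,0.0527,0.125,0,0,-0.02,0.3],[0.0403,0.0527,0.15,0,0,-0.02,0.3],[0.0403,0.0527,0.175,0,0,-0.02,0.3],[0.0403,0.0527,0.195,0,0,-0.02,0.3],[0.0403,0.0527,0.2041,0,0,-0.02,0.3],[0.0403,0.0527,0.2041,0,0,-0.02,0.3]]' 45
python3 -m jog '[[0,0,0,0,0,0,-1],[0,0,0,0,0,0,-1],[0,0,0,0,0,0,-1],[0,0,0,0,0,0,-1],[0,0,0,0,0,0,-1],[0,0,0,0,0,0,-1],[0,0,0,0,0,0,-1],[0,0,0,0,0,0,-1]]' 45
```

```text
clock: 2.65
ee_pos: [0.5428, -0.2341, 0.0364]
eef_rot: [-3.14, -0.001, 1.56]
force: [-0.9, -0.3, -0.0]
grip_width: 0.645
finger_force: 0.0
clock: 3.45
ee_pos: [0.5431, -0.2343, 0.0373]
eef_rot: [3.141, 0.0, 1.561]
force: [-0.3, 0.7, 3.9]
grip_width: 0.326
finger_force: 44.6
```

```bash
python3 -m jog '[[0,0,-0.01,0,0,0,-1],[0,0,-0.025,0,0,0,-1],[0,0,-0.05,0,0,0,-1],[0,0,-0.075,0,0,0,-1],[0,0,-0.1,0,0,0,-1],[0,0,-0.125,0,0,0,-1],[0,0,-0.125,0,0,0,-1],[0,0,-0.125,0,0,0,-1]]'
python3 -c "
from h import *
s=shot('wrist','pics/w2.png'); print(tool())"
```

```text
clock: 4.25
ee_pos: [0.5429, -0.2341, 0.137]
eef_rot: [3.141, 0.0, 1.561]
force: [-0.2, 0.1, -1.7]
grip_width: 0.33
finger_force: 44.6
[[ 9.70714918e-03  9.99952312e-01 -1.07023871e-03  5.42684825e-01]
 [ 9.99952615e-01 -9.70635490e-03  7.44868139e-04 -2.33906377e-01]
 [ 7.34444501e-04 -1.07741854e-03 -9.99999150e-01  1.36348221e-01]
 [ 0.00000000e+00  0.00000000e+00  0.00000000e+00  1.00000000e+00]]
```

View pics/w2.png

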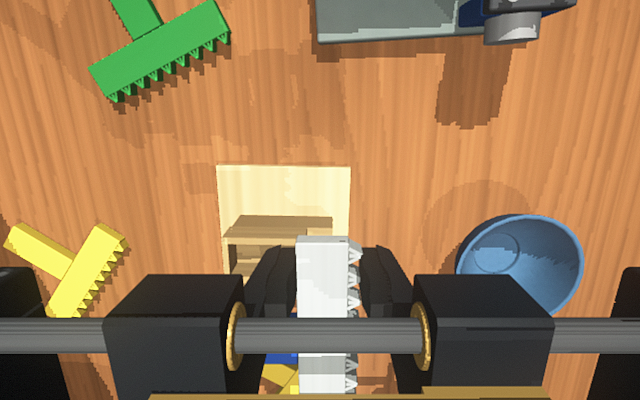

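The comb is held level (head around (325,320), clear of the rest). I'll carry it up and toward the stand, then look again.

```bash
python3 - <<'E'
from h import *
rows([.575,-.13,.2],np.pi/2+.059)
E
python3 -m jog '[[0.02,0,-0.08,0,0,0,-1],[0.06,0.03,-0.08,0,0,-0.07,-1],[0.11,0.04,-0.08,0,0,-0.135,-1],[0.13,0.04,-0.08,0,0,-0.135,-1],[0.13,0.04,-0.08,0,0,-0.135,-1],[0.13,0.04,-0.08,0,0,-0.135,-1]]'
python3 -c "
from h import *
s=shot('wrist','pics/w3.png'); np.save('w3.npy',s['wc'])"
```

```text
shift [ 0.1303  0.039  -0.0795] turn [-0.002  -0.0015 -0.1312]
clock: 4.9
ee_pos: [0.5757, -0.131, 0.2002]
eef_rot: [-3.14, -0.0, 1.631]
force: [-0.7, -0.2, -0.7]
grip_width: 0.323
finger_force: 44.6
```

View pics/w3.png

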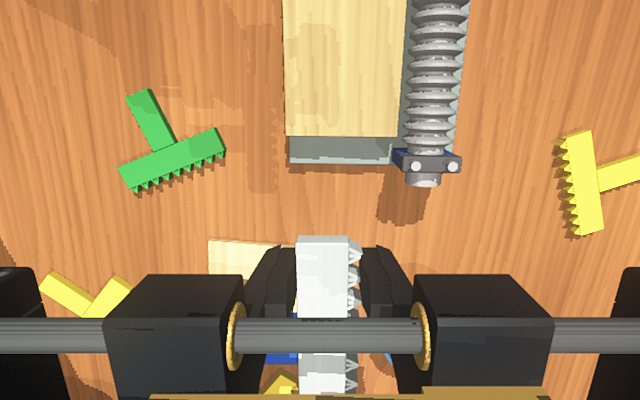

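The wrist view shows the ledge's near edge from (286,135.5) to (397,136), its left edge rising to (282.5,0), and the screw from (436,0) to (425,150).

```bash
python3 - <<'E'
from h import *
s=shot('wrist'); s['wc']=np.load('w3.npy')
for q,z in [((286,135.5),.035),((397,136.5),.035),((282.5,0),.035),((290,163),.0),((403,136),.035),((409,0),.035)]: print(q,np.round(onplane(s,q,z),4))
o=np.array([.608,.004]);y=.059
for n,p in [('ledge RR',(-.08,-.095,.035)),('ledgeFR',(.02,-.095,.035)),('ledgeRL',(-.08,.095,.035)),('base',(-.08,-.125,0))]:
    c,sn=np.cos(y),np.sin(y); print(n,np.round(proj(s,[o[0]+c*p[0]-sn*p[1],o[1]+sn*p[0]+c*p[1],p[2]]),1))
E
```

```text
(286, 135.5) [ 0.5358 -0.0923  0.035 ]
(397, 136.5) [ 0.6349 -0.0871  0.035 ]
(282.5, 0) [0.5302 0.015  0.035 ]
(290, 163) [ 0.5365 -0.124   0.    ]
(403, 136) [ 0.6402 -0.0863  0.035 ]
(409, 0) [0.6315 0.0212 0.035 ]
ledge RR [283.7 139. ]
ledgeFR [395.1 139.3]
ledgeRL [ 274.4 -122.2]
base [289.  164.4]
```

```bash
python3 - <<'E'
from h import *
rows([.5744,.0516,.06],np.pi/2+.056)
E
```

```text
shift [0.2288 0.012  0.1756] turn [-0.0018 -0.0003  0.0064]
```

```bash
python3 -m jog '[[0.06,0.003,0,0,0,0,-1],[0.12,0.006,0,0,0,0,-1],[0.18,0.009,0.04,0,0,0.006,-1],[0.2288,0.012,0.08,0,0,0.006,-1],[0.2288,0.012,0.12,0,0,0.006,-1],[0.2288,0.012,0.15,0,0,0.006,-1],[0.2288,0.012,0.17,0,0,0.006,-1],[0.2288,0.012,0.1756,0,0,0.006,-1],[0.2288,0.012,0.1756,0,0,0.006,-1]]'
python3 -m jog '[[0,0,0.008,0,0,0,-1],[0,0,0.016,0,0,0,-1],[0,0,0.022,0,0,0,-1],[0,0,0.026,0,0,0,-1],[0,0,0.0275,0,0,0,-1],[0,0,0.0275,0,0,0,-1]]'
python3 -c "
from h import *
s=shot('scene','pics/s1.png');cv2.imwrite('pics/s1c.png',cv2.resize(s['pixels'][150:270,180:460],None,fx=2.8,fy=2.8))"
```

```text
clock: 5.9
ee_pos: [0.5746, 0.0519, 0.0603]
eef_rot: [-3.141, -0.0, 1.627]
force: [0.3, 0.3, -0.4]
grip_width: 0.327
finger_force: 44.6
clock: 6.5
ee_pos: [0.5745, 0.0528, 0.0385]
eef_rot: [-3.141, -0.0, 1.629]
force: [0.5, 0.3, -0.9]
grip_width: 0.327
finger_force: 44.6
```

View pics/s1c.png

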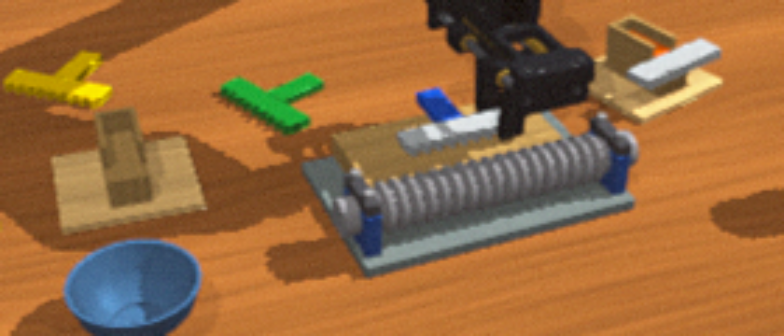

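The scene shows the comb level on or just above the ledge (head about (450,130)), behind the screw. I'll lower a little more to contact.

```bash
python3 -m jog '[[0,0,0.001,0,0,0,-1],[0,0,0.0018,0,0,0,-1],[0,0,0.0018,0,0,0,-1],[0,0,0.0018,0,0,0,-1]]'
```

```text
clock: 6.95
ee_pos: [0.5747, 0.0528, 0.0376]
eef_rot: [3.141, 0.0, 1.629]
force: [-0.7, 0.5, 3.6]
grip_width: 0.324
finger_force: 44.6
```

```bash
python3 -m jog '[[0,0,0,0,0,0,-0.1],[0,0,0,0,0,0,0.1],[0,0,0,0,0,0,0.1],[0,0,0,0,0,0,0.1],[0,0,-0.02,0,0,0,0.1],[0,0,-0.08,0,0,0,0.1],[0,0,-0.14,0,0,0,0.1],[0,0,-0.18,0,0,0,0.1],[0,0,-0.2,0,0,0,0.1]]'
python3 - <<'E'
from h import *
rows([.60,-.02,.20],.056)
E
```

```text
clock: 7.85
ee_pos: [0.5752, 0.0528, 0.2005]
eef_rot: [3.137, 0.001, 1.629]
force: [-0.7, -0.9, -0.0]
grip_width: 0.551
finger_force: 0.0
shift [-0.0926  0.0257  0.0008] turn [ 0.0084 -0.006   3.0036]
```

```bash
python3 -m jog '[[-0.015,-0.06,0,0,0,0.28,0.1],[-0.03,-0.12,0,0,0,0.56,0.1],[-0.0456,-0.184,0,0,0,0.84,0.1],[-0.0456,-0.184,0,0,0,1,0.1],[-0.0456,-0.184,0,0,0,1,0.1]]'
python3 -m jog '[[0,0,0,0,0,1,0.1],[0,0,0,0,0,1,0.1],[0,0,0,0,0,1,0.1],[0,0,0,0,0,1,0.1]]'
python3 -m jog '[[0,0,0,0,0,1,0.1],[0,0,0,0,0,1,0.1],[0,0,0,0,0,1,0.1],[0,0,0,0,0,1,0.1],[0,0,0,0,0,1,0.1]]'
python3 -c "
from h import *
s=shot('wrist','pics/w4.png'); np.save('w4.npy',s['wc'])
o=np.array([.609,.0055])
cv2.imwrite('pics/w4c.png',cv2.resize(s['pixels'][80:280,190:450],None,fx=3,fy=3,interpolation=cv2.INTER_CUBIC)); print(proj(s,[.574,.0095,.045]),proj(s,[.654,.008,.04]))"
```

```text
clock: 8.35
ee_pos: [0.4289, 0.0076, 0.1976]
eef_rot: [3.141, -0.0, 1.103]
force: [0.7, 0.0, 0.5]
grip_width: 0.548
finger_force: 0.0
clock: 8.75
ee_pos: [0.4307, 0.0079, 0.1971]
eef_rot: [3.141, -0.0, 0.58]
force: [0.5, 0.4, -0.7]
grip_width: 0.55
finger_force: 0.0
clock: 9.25
ee_pos: [0.4306, 0.0079, 0.1971]
eef_rot: [3.142, -0.0, 0.06]
force: [0.0, 1.1, -0.0]
grip_width: 0.55
finger_force: 0.0
[np.float64(336.48030817799287), np.float64(4.334333547671349)] [np.float64(346.01052169250886), np.float64(-119.27695659983098)]
```

View pics/w4c.png

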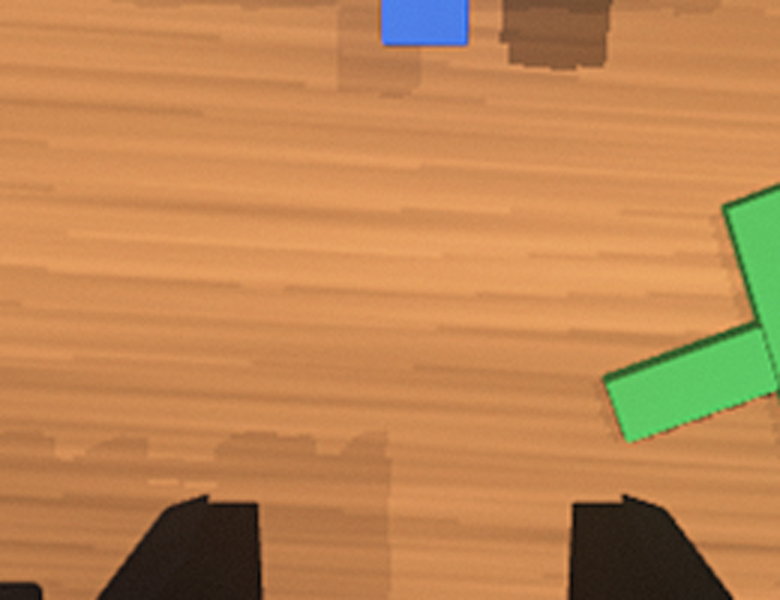

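This crop shows only the tongue end at (425,22) and the green look-alike. The camera tilts back toward the fingers, so I need to be about 70 mm further forward.

```bash
python3 -m jog '[[0.05,0.003,0,0,0,0,0.1],[0.0875,0.003,0,0,0,0,0.1],[0.0875,0.003,0,0,0,0,0.1],[0.0875,0.003,0,0,0,0,0.1]]'
python3 -c "
from h import *
s=shot('wrist','pics/w5.png'); np.save('w5.npy',s['wc'])
cv2.imwrite('pics/w5c.png',cv2.resize(s['pixels'][0:200,200:460],None,fx=3,fy=3,interpolation=cv2.INTER_CUBIC)); print(proj(s,[.574,.0095,.045]),proj(s,[.654,.008,.04]))"
```

```text
clock: 9.7
ee_pos: [0.4998, 0.0097, 0.1966]
eef_rot: [-3.141, 0.001, 0.061]
force: [-0.6, 0.6, 1.0]
grip_width: 0.553
finger_force: 0.0
[np.float64(333.05850391855955), np.float64(97.83022741550629)] [np.float64(341.70980583900825), np.float64(-9.915729011828688)]
```

View pics/w5c.png

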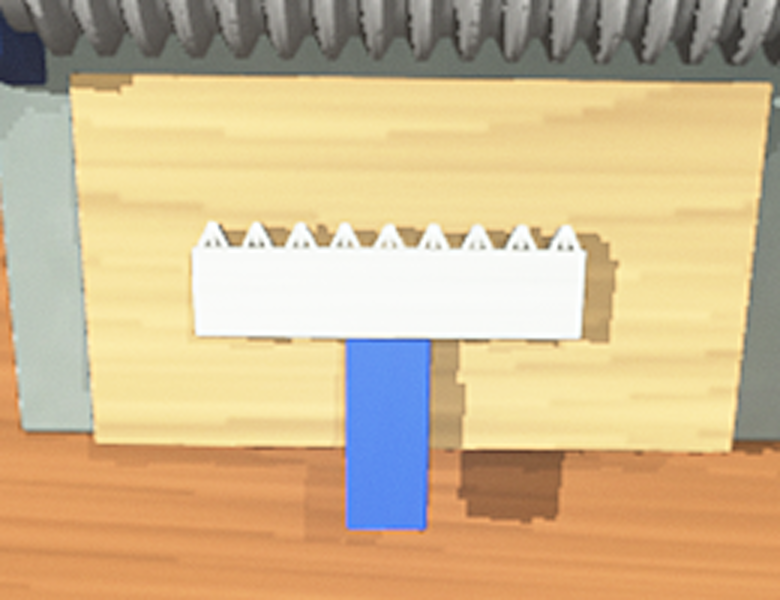

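The view shows the comb flat and square on the ledge with 9 tooth tips from (212,222) to (566,227). Screw crests face it at about (287,58), (331,58), (377,59), (422,59) and so on. The ledge corners are (93,442), (733,450), (70,75) and (770,83), and the tongue is at (388,435).

```bash
python3 - <<'E'
from h import *
s=shot('wrist'); s['wc']=np.load('w5.npy')
P=lambda u,v,z: onplane(s,((u+.5)/3-.5+200,(v+.5)/3-.5),z)[:2]
L=np.array([P(93,442,.035),P(733,450,.035),P(770,83,.035),P(70,75,.035)]); print('ledge',L.round(4))
ref=np.array([[-.08,.095],[-.08,-.095],[.02,-.095],[.02,.095]])
# rigid fit stand
a=ref-ref.mean(0); b=L-L.mean(0); yaw=np.arctan2((a[:,0]*b[:,1]-a[:,1]*b[:,0]).sum(),(a*b).sum())
M=lambda y:np.array([[np.cos(y),-np.sin(y)],[np.sin(y),np.cos(y)]])
o=L.mean(0)-M(yaw)@ref.mean(0); print('stand',o.round(4),'yaw',yaw.round(4),'res',((M(yaw)@a.T).T-b).round(4).tolist())
S=lambda q:(M(yaw).T@(np.array(q)-o))*1000
tips=np.array([S(P(u,v,.045)) for u,v in [(212,222),(257,223),(301,224),(345,224),(389,224),(433,225),(477,226),(521,227),(566,227)]]); print('tips',tips.round(1).tolist())
cr=np.array([S(P(u,v,.0345)) for u,v in [(104,54),(150,54),(196,56),(242,57),(287,58),(331,58),(377,59),(422,59),(469,60),(516,60),(562,61),(608,61),(655,62),(702,62)]]); print('crest',cr.round(1).tolist())
h=np.array([S(P(u,v,.045)) for u,v in [(195,337),(582,340),(584,250),(193,247)]]);print('head',h.round(1).tolist())
t=np.array([S(P(u,v,.045)) for u,v in [(347,528),(427,528),(346,340),(431,341)]]);print('tongue',t.round(1).tolist(),'world',(o+M(yaw)@t.mean(0)/1000).round(4))
E
```

```text
ledge [[ 0.5263  0.0978]
 [ 0.5356 -0.0927]
 [ 0.6345 -0.0866]
 [ 0.6249  0.1018]]
stand [0.6103 0.0066] yaw 0.0502 res [[-0.0007, -0.0004], [-0.0005, 0.0004], [0.0005, -0.0007], [0.0006, 0.0007]]
tips [[-17.9, 56.0], [-18.0, 43.8], [-18.1, 31.9], [-18.0, 20.0], [-17.9, 8.1], [-18.0, -3.9], [-18.1, -15.8], [-18.2, -27.7], [-18.1, -39.9]]
crest [[24.6, 85.0], [24.8, 72.6], [24.4, 60.3], [24.3, 48.0], [24.2, 35.9], [24.3, 24.1], [24.2, 11.8], [24.4, -0.3], [24.3, -12.9], [24.4, -25.6], [24.3, -37.9], [24.5, -50.3], [24.4, -62.9], [24.5, -75.6]]
head [[-48.1, 61.9], [-47.7, -46.3], [-23.9, -45.2], [-24.4, 61.4]]
tongue [[-102.3, 19.4], [-102.1, -4.2], [-48.5, 19.7], [-48.5, -4.1]] world [0.5347 0.0105]
```

```bash
python3 - <<'E'
from h import *
rows([.5347,.0105,.08],.0505)
rows([.5347,.0105,.038],.0505)
E
```

```text
shift [0.0446 0.0016 0.1462] turn [-0.0004  0.0013  0.017 ]
shift [0.0447 0.0016 0.1987] turn [-0.0004  0.0013  0.017 ]
```

```bash
python3 -m jog '[[0.0446,0.0016,0.05,0,0,0.017,0.1],[0.0446,0.0016,0.1,0,0,0.017,0.1],[0.0446,0.0016,0.14,0,0,0.017,0.1],[0.0446,0.0016,0.17,0,0,0.017,0.1],[0.0446,0.0016,0.19,0,0,0.017,0.1],[0.0446,0.0016,0.1985,0,0,0.017,0.1],[0.0446,0.0016,0.1985,0,0,0.017,0.1],[0.0446,0.0016,0.1985,0,0,0.017,0.1]]' 20
python3 -m jog '[[0,0,0,0,0,0,-1],[0,0,0,0,0,0,-1],[0,0,0,0,0,0,-1],[0,0,0,0,0,0,-1],[0,0,0,0,0,0,-1],[0,0,0,0,0,0,-1]]' 20
```

```text
clock: 10.6
ee_pos: [0.5356, 0.0102, 0.0393]
eef_rot: [3.141, -0.001, 0.049]
force: [0.3, 0.0, 0.1]
grip_width: 0.55
finger_force: 0.0
clock: 11.2
ee_pos: [0.5355, 0.0103, 0.0387]
eef_rot: [3.142, -0.001, 0.049]
force: [-2.2, 0.5, 6.4]
grip_width: 0.266
finger_force: 20.0
```

```bash
python3 -m jog '[[0.006,0.0005,-0.0004,0,0,0,-1],[0.014,0.001,-0.0004,0,0,0,-1],[0.022,0.0015,-0.0004,0,0,0,-1],[0.030,0.002,-0.0004,0,0,0,-1],[0.038,0.0025,-0.0004,0,0,0,-1],[0.0465,0.0025,-0.0004,0,0,0,-1],[0.0465,0.0025,-0.0004,0,0,0,-1],[0.0465,0.0025,-0.0004,0,0,0,-1]]'
python3 -c "
from h import *
s=shot('wrist','pics/w6.png'); np.save('w6.npy',s['wc'])
cv2.imwrite('pics/w6c.png',cv2.resize(s['pixels'][80:280,190:450],None,fx=3,fy=3,interpolation=cv2.INTER_CUBIC))"
```

```text
clock: 12.0
ee_pos: [0.5736, 0.01, 0.0387]
eef_rot: [3.141, -0.002, 0.049]
force: [1.9, 0.2, 3.1]
grip_width: 0.267
finger_force: 20.0
```

View pics/w6c.png

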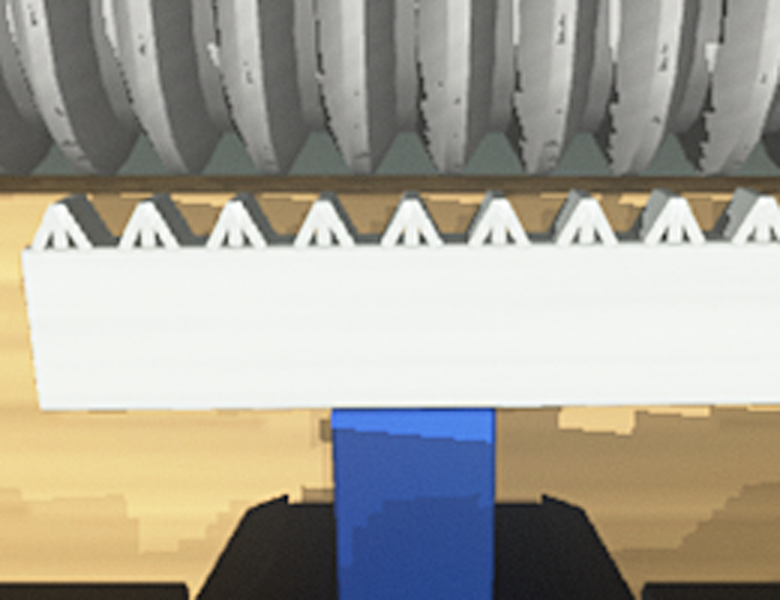

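The tips are at x = 60, 149, 237, 325, 412, 500, 588, 675 (row about 200), just short of the crests at 186, 276, 363, 447, 535, 622, 706 (row about 172). I'll check the lateral alignment.

```bash
python3 - <<'E'
from h import *
s=shot('wrist'); s['wc']=np.load('w6.npy')
y=.0502;M=np.array([[np.cos(y),-np.sin(y)],[np.sin(y),np.cos(y)]]);o=np.array([.6103,.0066])
S=lambda u,v,z:(M.T@(onplane(s,((u+.5)/3-.5+190,(v+.5)/3-.5+80),z)[:2]-o)*1000).round(1).tolist()
print('tips',[S(u,200,.045) for u in (60,149,237,325,412,500,588,675)])
print('crest',[S(u,172,.0345) for u in (186,276,363,447,535,622,706)])
print('head',S(23,250,.045),S(41,408,.045))
for p in [(5,48,35)]: print()
E
```

```text
tips [[20.5, 52.8], [20.5, 40.8], [20.5, 28.9], [20.5, 16.9], [20.5, 5.2], [20.5, -6.7], [20.5, -18.7], [20.5, -30.4]]
crest [[23.0, 37.8], [23.0, 24.8], [23.0, 12.3], [23.0, 0.1], [23.0, -12.6], [23.0, -25.1], [23.0, -37.3]]
head [13.7, 58.6] [-9.3, 58.6]
```

```bash
python3 -m jog '[[0.002,-0.0005,0,0,0,0,-1],[0.004,-0.0007,0,0,0,0,-1],[0.006,-0.0007,0,0,0,0,-1],[0.0075,-0.0007,0,0,0,0,-1],[0.0075,-0.0007,0,0,0,0,-1],[0.0075,-0.0007,0,0,0,0,-1]]'
```

```text
clock: 12.7
ee_pos: [0.5777, 0.011, 0.0387]
eef_rot: [-3.141, 0.002, 0.049]
force: [-3.8, -0.2, 6.5]
grip_width: 0.266
finger_force: 20.0
```

```bash
python3 -m jog '[[0.001,0,0,0,0,0,-1],[0.002,0,0,0,0,0,-1],[0.003,0,0,0,0,0,-1],[0.003,0,0,0,0,0,-1],[0.003,0,0,0,0,0,-1]]'; python3 -m jog '[[0.001,0,0,0,0,0,-1],[0.002,0,0,0,0,0,-1],[0.002,0,0,0,0,0,-1],[0.002,0,0,0,0,0,-1]]'
```

```text
clock: 13.2
ee_pos: [0.58, 0.0112, 0.0387]
eef_rot: [-3.141, 0.002, 0.049]
force: [-3.4, -1.1, 6.0]
grip_width: 0.268
finger_force: 20.0
clock: 13.6
ee_pos: [0.5816, 0.0113, 0.0387]
eef_rot: [-3.141, 0.002, 0.049]
force: [-4.0, 0.6, 6.8]
grip_width: 0.268
finger_force: 20.0
```

```bash
python3 -m jog '[[0.0007,0,0,0,0,0,-1],[0.0014,0,0,0,0,0,-1],[0.0014,0,0,0,0,0,-1],[0.0014,0,0,0,0,0,-1]]'; python3 -m jog '[[0.0007,0,0,0,0,0,-1],[0.0014,0,0,0,0,0,-1],[0.0014,0,0,0,0,0,-1],[0.0014,0,0,0,0,0,-1]]'
```

```text
clock: 14.0
ee_pos: [0.5819, 0.0114, 0.0387]
eef_rot: [-3.141, 0.004, 0.049]
force: [-7.8, -1.1, 8.5]
grip_width: 0.266
finger_force: 20.0
clock: 14.4
ee_pos: [0.582, 0.0115, 0.0387]
eef_rot: [-3.141, 0.007, 0.049]
force: [-11.5, -1.1, 12.2]
grip_width: 0.264
finger_force: 20.0
```

```bash
python3 -m jog '[[-0.001,0,0,0,0,0,-1],[-0.0018,0,0,0,0,0,-1],[-0.0018,0,0,0,0,0,-0.3],[-0.0018,0,0,0,0,0,0],[-0.0018,0,0,0,0,0,0],[-0.0018,0,0,0,0,0,0],[-0.0018,0,-0.02,0,0,0,0],[-0.03,0,-0.08,0,0,0,0],[-0.08,0,-0.14,0,0,0,0],[-0.1,0,-0.2,0,0,0,-0.5],[-0.1,0,-0.2,0,0,0,-1],[-0.1,0,-0.2,0,0,0,-1]]'
python3 -c "
from h import *
s=shot('wrist','pics/w7.png'); np.save('w7.npy',s['wc'])
cv2.imwrite('pics/w7c.png',cv2.resize(s['pixels'][0:200,200:460],None,fx=3,fy=3,interpolation=cv2.INTER_CUBIC))"
```

```text
clock: 15.6
ee_pos: [0.5051, 0.0072, 0.201]
eef_rot: [3.14, -0.005, 0.049]
force: [0.3, 1.0, 0.6]
grip_width: 0.254
finger_force: 0.0
```

View pics/w7c.png

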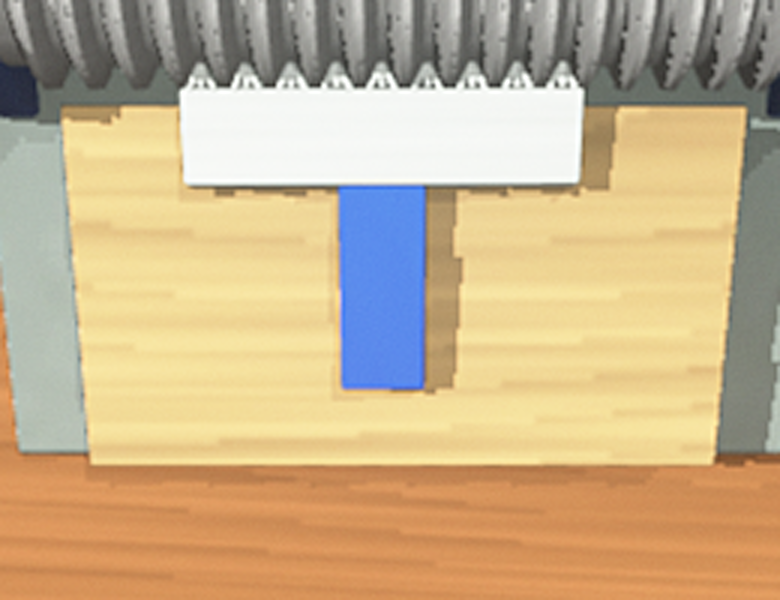

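The comb is in the threads, with all nine teeth in grooves (row about 80), the head edge level at row 90 and the tongue at (382,287). I'll check the pose in numbers and work out the press.

```bash
python3 - <<'E'
from h import *
s=shot('wrist'); s['wc']=np.load('w7.npy')
M=lambda y:np.array([[np.cos(y),-np.sin(y)],[np.sin(y),np.cos(y)]]);o=np.array([.6103,.0066])
S=lambda u,v,z:(M(.0502).T@(onplane(s,((u+.5)/3-.5+200,(v+.5)/3-.5),z)[:2]-o)*1000).round(1).tolist()
for q in [(181,90,.045),(583,90,.045),(184,185,.045),(581,185,.045),(343,388,.045),(424,388,.045),(90,464,.035),(716,465,.035)]: print(q,S(*q))
rows([.612,.0127,.07],.049); rows([.612,.0127,.049],.049)
E
```

```text
(181, 90, 0.045) [22.0, 59.2]
(583, 90, 0.045) [22.0, -47.7]
(184, 185, 0.045) [-1.5, 59.8]
(581, 185, 0.045) [-1.5, -48.4]
(343, 388, 0.045) [-55.9, 17.2]
(424, 388, 0.045) [-55.9, -6.2]
(90, 464, 0.035) [-79.4, 94.7]
(716, 465, 0.035) [-79.9, -95.6]
shift [ 1.342e-01 -1.000e-04  1.598e-01] turn [-0.0004  0.0014 -0.0004]
shift [ 1.342e-01 -1.000e-04  1.861e-01] turn [-0.0004  0.0014 -0.0004]
```

```bash
python3 -m jog '[[0.05,0,0.02,0,0,0,-1],[0.1,0,0.06,0,0,0,-1],[0.134,0,0.11,0,0,0,-1],[0.134,0,0.145,0,0,0,-1],[0.134,0,0.165,0,0,0,-1],[0.134,0,0.18,0,0,0,-1],[0.134,0,0.186,0,0,0,-1],[0.134,0,0.186,0,0,0,-1],[0.134,0,0.186,0,0,0,-1]]'; python3 -m jog '[[0,0,0.0015,0,0,0,-1],[0,0,0.003,0,0,0,-1],[0,0,0.0045,0,0,0,-1],[0,0,0.0045,0,0,0,-1],[0,0,0.0045,0,0,0,-1]]'
```

```text
clock: 16.6
ee_pos: [0.6124, 0.0125, 0.0505]
eef_rot: [3.141, -0.001, 0.049]
force: [-0.2, -0.3, 0.2]
grip_width: 0.001
finger_force: 0.0
clock: 17.1
ee_pos: [0.612, 0.0126, 0.0463]
eef_rot: [3.142, -0.0, 0.049]
force: [-0.5, 0.1, 0.8]
grip_width: 0.006
finger_force: 0.0
```

```bash
python3 -m jog '[[0,0,0.001,0,0,0,-1],[0,0,0.002,0,0,0,-1],[0,0,0.0025,0,0,0,-1],[0,0,0.0025,0,0,0,-1],[0,0,0.0025,0,0,0,-1]]'
```

```text
clock: 17.6
ee_pos: [0.6121, 0.0126, 0.0454]
eef_rot: [3.141, -0.001, 0.049]
force: [-4.5, 0.4, 9.5]
grip_width: 0.008
finger_force: 4.7
```

Contact is at z = 45.4 mm with 9.5 N, so the comb sits flat. I'll hold briefly, lift straight up, back off and compare poses.

```bash
python3 -m jog '[[0,0,0,0,0,0,-1],[0,0,0,0,0,0,-1],[0,0,0,0,0,0,-1],[0,0,-0.002,0,0,0,-1],[0,0,-0.005,0,0,0,-1],[0,0,-0.02,0,0,0,-1],[0,0,-0.06,0,0,0,-1],[-0.04,0,-0.11,0,0,0,-1],[-0.1,0,-0.17,0,0,0,-1],[-0.134,0,-0.193,0,0,0,-1],[-0.134,0,-0.193,0,0,0,-1],[-0.134,0,-0.193,0,0,0,-1]]'
python3 - <<'E'
from h import *
s=shot('wrist'); M=lambda y:np.array([[np.cos(y),-np.sin(y)],[np.sin(y),np.cos(y)]]);o=np.array([.6103,.0066])
W=np.load('w7.npy')
def meas(p,wc,n):
    s['wc']=wc; p=p.astype(int); b=((p[:,:,0]>p[:,:,2]+60)&(p[:,:,0]>150)).astype(np.uint8); b[:, :250]=0;b[:,400:]=0;b[200:]=0
    w=((p.min(2)>225)).astype(np.uint8); w[:, :240]=0;w[:,410:]=0;w[80:]=0; w=cv2.morphologyEx(w,cv2.MORPH_OPEN,np.ones((9,9)))
    for m in (b,w):
        r=cv2.minAreaRect(cv2.findNonZero(m)); q=M(.0502).T@(onplane(s,r[0],.045)[:2]-o)*1000; print(n,q.round(1),np.round(r[1],1),round(r[2],1))
meas(cv2.imread('pics/w7.png'),W,'before'); meas(s['pixels'],tool()@s['hand_eye'],'after')
E
```

```text
clock: 18.8
ee_pos: [0.505, 0.0073, 0.1999]
eef_rot: [3.141, -0.003, 0.049]
force: [-0.1, -0.2, -1.0]
grip_width: 0.009
finger_force: 0.0
before [-28.2   5.9] [67. 28.] 90.0
before [10.8  6.2] [ 30. 133.] 90.0
after [-27.8   6.1] [67. 28.] 90.0
after [10.7  6.5] [ 30. 133.] 90.0
```

The comb's pose is the same before and after the press: centre at about (10.7, 6.3) mm in the stand's frame, against home at (11, 6). I'm handing it in.

```bash
python3 -c "
from h import *
print(bot.sign_off())"
```

```text
the job is handed in; nothing more can be done
None
```

The blue-tongued comb is seated square and fully home in the screw, about 0.4 mm from the given home position; a 9.5 N press showed it flat and unshifted, and I handed the job in at about 19 s, though I viewed 11 pictures, one over the limit of 10.

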